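# Set up the die slide of a covered-button press

### The arm

A 6-joint arm with a two-finger parallel gripper is mounted at the origin on the work surface. World frame = base frame: x ahead of the robot, y to its left, z up, the work surface at z = 0. Lengths are in m, angles in rad, forces in N, time in s.
With the tool pointing down it reaches from about 0.25 to 0.775 m from the base axis. Payload 4 kg.
Tool frame: the origin (TCP) lies midway between the tips of the shut fingers; the grasp point (between the pads) lies 19 mm behind it (r.grasp_offset is the distance from the TCP to the grasp point, in m); z points along the fingers, y is the line along which they close (so a half turn about z gives the same grasp; the last joint's range is limited). The gripper opens to 85 mm and grips with 20 to 120 N. Pads are 22 mm wide; open, the fingers measure 114 mm over their backs; the gripper's body (76 mm by 85 mm) begins 54 mm behind the grasp point. The pads swing forward as they close: fully open they stand 13 mm farther back than shut.
Start: joints at [1.185, 0.087, 1.371, -0, 1.684, -0.103], TCP at [0.153, 0.528, 0.231] pointing down, gripper open.
Joint ranges: [-3.1, 3.1], [-0.76, 2.03], [0.27, 2.55], [-1.08, 4.22], [0.17, 2.65], [-2.57, 2.57]. Speed limits (rad/s): [2.79, 2.79, 3.14, 3.14, 3.14, 3.14].

### API

Orientations are given as a unit quaternion [w, x, y, z].
In Python, from plant import r gives the robot as it stands.
- The arm moves only by the shell command python3 -m crank 'ROWS' [FORCE]. ROWS is JSON, a list of rows, each a list of 7 numbers: the shift along the tool's x, y, z in cm, then the turn, a rotation vector about the tool's x, y, z in rad, then the closure, from 0 (fully open) to 1 (shut). In form: [[dx, dy, dz, rx, ry, rz, hand], ...]. A call has exactly 10 rows; each row is the pose to reach, as a shift and turn from the pose commanded when the call began, along the tool's axes at that moment; what a row does not reach only later rows make up. A row lasts 1/10 s, in which the tool goes at most 50 mm and 8.59 degrees, less where a joint would pass 70% of its speed; a pose out of reach is approached as far as the arm can. A call with a gripper value outside its range is refused whole. The fingers move at their own pace and stop on an object; FORCE is the grip in N (left out, the last holds). Time passes only in rows, so rows that repeat a pose let the fingers close, or fill a call up. It gives the time, the measured TCP pose, the force, the opening and the grip force at its end, in the units of the state.
- r.observe(): the state, without advancing time (a new reading comes with each control period).
- r.get_image(name): name is "scene" or "top" or "wrist"; returns the picture (400x640x3 uint8, blue, green, red); there is no depth.
- r.camera_params(name): a dict with "fovy" (degrees; the focal length in pixels is half the picture's height over the tangent of half this angle, whatever the lens; pixels are square), "cx", "cy" (the principal point, pixels), "k1" (the pictures are not rectified: a ray, as slopes to the right and down, at radius r is drawn at 1 + k1 r^2 times it, then the intrinsics apply), "R" (3x3) and "t" (3): a world point X has camera coordinates R X + t; the wrist camera has in their place "tool_from_camera" (4x4, takes a point from camera to tool coordinates, whose origin is the TCP and whose axes are the flange's). Camera axes: x right, y down, z forward; pixel columns grow to the right and rows downward; lengths in m; the calibration is good to about 2 mm. A picture is of the moment at which its call begins: read the wrist's pose just before it. camera_params takes no time and is no camera call.
- r.finish_job(): hands the job in; it is judged then, once.
The state is a dict: "time": time; "qpos": joint angles; "qd": joint speeds; "tau": joint torques, N m; "tool_pos": TCP position; "tcp_rot": TCP orientation; "force": force on the tool from outside, world axes, zero at the start; "torque": the same for the moment, N m; "opening": finger opening in m; "grasp_force": force on a finger pad.
Only numpy, scipy, OpenCV 4.12 (cv2) and the standard library are available. Lean on these libraries where they do the work, as an engineer would, in place of code of your own. Each camera call takes 0.05 s, during which the arm holds its last target. There are 200 camera calls.

### The job

On the covered-button press, push the blue pick-up die along its slide from the loading station to the next station, under the ram, until it clicks in, without running it on past that station. Set the orange crimp die down between the guide bars behind it, on the loading side, and butt it flush against the blue die with no gap left, the blue die staying clicked in under the ram. Do not lift the blue die off the slide, and leave the other sewing things where they are.

Things in the scene. Friction and masses are not known exactly. Their poses are not given: they have to be found in the camera images.
- press: covered-button press, fixed: pale teal casting on a green mat 3 mm thick, straight slide along its y, ram over the middle, column and tall lever on its far (+x) side. Origin: underside of the base, below the ram's axis; x away from the robot, y along the slide, z up. Base 104 mm deep (x), 370 long (y); column 60 mm wide (y) from x = +69 mm on.
- ram_station (a point): point on the steel slide bed straight below the ram, 40 mm above the press origin: the blue die's origin lies here when it is clicked in. The bed is open at both ends, 182 mm either way. A sprung ball in the far guide bar makes the detent here, and others at the loading station and 120 mm beyond the ram at the unloading station.
- load_station (a point): point on the slide bed at the loading station, 120 mm from the ram station towards -y of the press: the blue die starts here, clicked in. Its ball then stands out 7 mm from the far bar, 9 to 17 mm above the bed: the orange die's runners slide along under it but cannot come down over it, so set that die down with its middle within 20 mm of this station.
- ram_face (a point): middle of the underside of the ram's round die, 52 mm across, 75 mm above the bed. Its stem rises to the press head: 66 mm wide (y), from 35 mm before to 135 mm behind the ram's axis, 189 to 255 mm above the bed. An upright gripper behind the blue die would hit the ram before the die is home; one leaning back about 30 degrees, fingertips forward, clears it.
- guide_bar (a point): inner top edge line of the near guide bar, at the ram. Two such aluminium bars, 18 mm high above the bed and 360 mm long, run along the slide with their inner faces 65 mm apart (outer faces 104 mm); the upper inner edges are flared outwards by 6 mm over the top 6 mm as a lead-in.
- pickup_die: blue pick-up die block, round brass cup on top, about 0.45 kg. Origin: centre of its underside; y along the slide. Steel foot 62 mm wide (x), 90 long (y), 8 high; blue body 62 wide up to 18 mm height, notched mid-way on its +x side for the detent ball, then 46 wide up to 44 mm; flat end faces at y = -45 and +45 mm; cup 42 mm across, top at 54 mm. 1.5 mm play at each guide bar.
- pickup_tail (a point): middle of the blue die's rear (-y) end face, 26 mm above its underside: where to push. Pushing it out of a station takes 12 to 17 N, sliding 1 to 3 N, with a rise to about 7 N some 47 mm before the ram station as its corner meets that ball. Within about 4 mm of a station it snaps home by itself; seated, a push of up to 7 N shifts it less than 1 mm.
- crimp_die: orange crimp die block, round steel cup on top, about 0.4 kg, loose on the mat before the press. Origin: centre of its underside; y along its length; alike both ways round. 90 mm long, flat end faces at y = -45 and +45 mm; cup top at 54 mm. Stands on two steel runners, 62 mm wide (x), 6 high, under its ends (|y| 30 to 45 mm), 1.5 mm play at each guide bar. Slides with about 1 N.
- crimp_grip (a point): centre of the orange die's body, 34 mm above its underside. The body is 44 mm wide (x), 90 mm long (y), from 6 to 44 mm above the underside: grip it across the 44 mm. On the slide keep the fingertips 18 mm or more above the bed to clear the guide bars. Butted behind the blue die, its origin is 90 mm from the blue die's.
- navy_cone: thread cone, navy blue, 58 mm across the foot, 100 mm tall, standing; bystander. Origin: its underside
- coral_cone: thread cone, coral red, 58 mm across the foot, 100 mm tall, standing; bystander. Origin: its underside
- shell_jar: green glass jar with a metal lid, 64 mm across, 75 mm tall; bystander. Origin: its underside
- pin_dish: blue ceramic dish, 90 mm across, 28 mm tall; bystander. Origin: its underside
- bobbin_box: flat white plastic box with round bobbins showing on top, 75 x 110 x 28 mm; bystander. Origin: its underside
- shears: fabric shears lying flat, 210 mm long, 12 mm thick, one red and one black handle loop; the origin lies near the pivot; bystander
There are look-alikes about, which are no part of the job. Leave any turquoise look-alike of the crimp_die alone. Of the things that look like the pickup_die, the larger one is meant.

How it is judged:
By the outcome, as a careful person would: the job done as asked, in the order asked, and still so for the second after the job is handed in, with the robot touching nothing.
It also fails if it takes over 70 s, if anything falls off the work surface, if the arm or the gripper's body presses on something with over 40 N, if the wrist force passes 120 N, or if a joint passes its speed limit or range.

## Working session

There is one attempt and no reset: what is moved stays moved. The work goes in short steps, Python scripts to look and compute and a shell command to move; the robot and the scene stay as the last step left them, time stands still between calls to the robot, and variables do not carry over. Pictures are saved under pics/ and viewed, at most 10 in all, crops included, and the job is handed in when it is done.

```bash
mkdir -p pics
python3 - <<'E'
from plant import r
import cv2
for n in("scene","top"):
    cv2.imwrite(f"pics/{n}0.png",r.get_image(n)); print(n,r.camera_params(n))
print(r.camera_params("wrist")); print(r.observe(), r.grasp_offset)
E
```

```text
scene {'fovy': 44.43480899418473, 'cx': 318.1697685599301, 'cy': 200.0298053410092, 'k1': -0.10602000588966827, 'R': array([[-0.46047912,  0.88756297,  0.01381871],
       [ 0.74381286,  0.39430233, -0.5396926 ],
       [-0.48445992, -0.23823864, -0.84174874]]), 't': array([ 0.2155398 , -0.30205489,  1.70783182])}
top {'fovy': 42.71948316017245, 'cx': 325.46454319777195, 'cy': 195.0012518733865, 'k1': -0.15230892166605484, 'R': array([[ 0.04981886, -0.99875044, -0.00395523],
       [-0.97245173, -0.04760336, -0.22819193],
       [ 0.22771851,  0.01521453, -0.97360813]]), 't': array([-0.01494781,  0.50226059,  1.41349527])}
{'fovy': 68.32336198000311, 'cx': 315.88886412442014, 'cy': 197.08154220691495, 'k1': 0.0027202161133025597, 'tool_from_camera': array([[ 4.23315755e-04, -9.65935291e-01, -2.58783372e-01,
         6.59655145e-02],
       [ 9.99999905e-01,  3.83086721e-04,  2.05881588e-04,
         3.10844345e-04],
       [-9.97318179e-05, -2.58783435e-01,  9.65935362e-01,
        -1.41887354e-01],
       [ 0.00000000e+00,  0.00000000e+00,  0.00000000e+00,
         1.00000000e+00]])}
{'time': 0.1, 'qpos': array([ 1.18487177e+00,  8.79072990e-02,  1.37211187e+00, -2.57182522e-05,
        1.68362036e+00, -1.03086141e-01]), 'qd': array([-9.30777327e-04, -2.57165098e-03, -2.79956745e-03, -5.97980619e-05,
        1.18985264e-03, -1.12838369e-03]), 'tau': array([ 2.10059901e-03, -3.53018260e+01, -3.14217782e+01, -1.73447497e-04,
        7.96383305e-03,  2.30815431e-05]), 'tool_pos': array([0.15332838, 0.52772195, 0.23023742]), 'tcp_rot': array([-2.35351526e-04,  1.40949640e-01,  9.90016238e-01, -9.96091896e-04]), 'force': array([ 0.44805593,  0.21603736, -0.43845586]), 'torque': array([0.01147034, 0.03173573, 0.00087842]), 'grasp_force': 0.0, 'opening': 0.08524519604580826} 0.0187
```

View pics/top0.png

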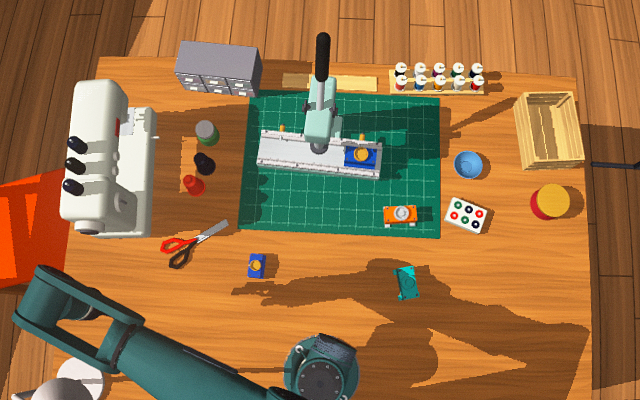

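View pics/scene0.png

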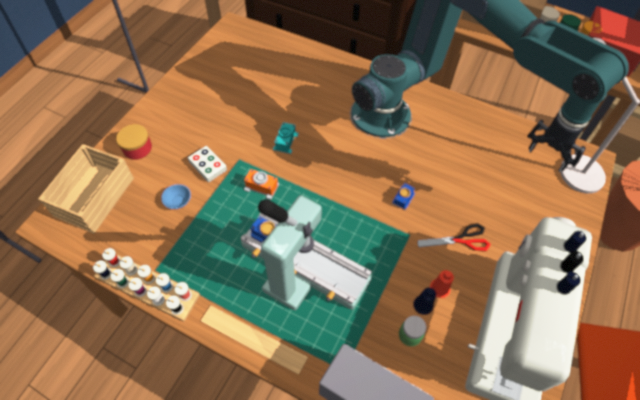

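The top view shows the press at about (320,150), with the blue die at (361,155) on its right (world -y) end and the orange die at (402,214). The small blue and turquoise look-alikes are at (257,265) and (406,282). I'll enlarge the press area.

```bash
cat > h.py <<'E'
import numpy as np,cv2
from plant import r
from scipy.spatial.transform import Rotation as Ro
def K(p):
    f=200/np.tan(np.radians(p["fovy"]/2)); return np.array([[f,0,p["cx"]],[0,f,p["cy"]],[0,0,1]])
def ext(name,p,s=None):
    if name!="wrist": return p["R"],p["t"]
    s=s or r.observe(); T=np.eye(4); T[:3,:3]=Ro.from_quat(s["tcp_rot"],scalar_first=True).as_matrix(); T[:3,3]=s["tool_pos"]
    M=np.linalg.inv(T@p["tool_from_camera"]); return M[:3,:3],M[:3,3]
def pix2w(name,uv,z,s=None):
    p=r.camera_params(name); R,t=ext(name,p,s)
    n=cv2.undistortPoints(np.array(uv,float).reshape(-1,1,2),K(p),np.array([p["k1"],0,0,0.]))[:,0]
    d=np.c_[n,np.ones(len(n))]@R; c=-R.T@t
    return c+d*((np.broadcast_to(z,len(n))-c[2])/d[:,2])[:,None]
def w2pix(name,X,s=None):
    p=r.camera_params(name); R,t=ext(name,p,s)
    return cv2.projectPoints(np.array(X,float).reshape(-1,3),cv2.Rodrigues(R)[0],t,K(p),np.array([p["k1"],0,0,0.]))[0][:,0]
E
python3 - <<'E'
import cv2
i=cv2.imread("pics/top0.png")[95:245,240:440]
cv2.imwrite("pics/crop1.png",cv2.resize(i,None,fx=4,fy=4,interpolation=cv2.INTER_CUBIC))
E
```

```text
(no output)
```

View pics/crop1.png

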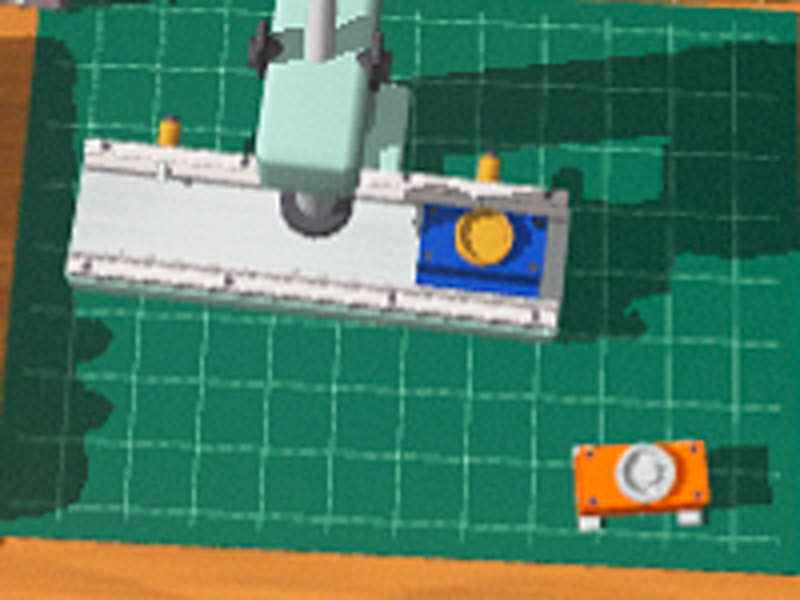

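Run:
```python
from h import *
f=lambda a:np.array(a,float)/4+[240,95]
B=pix2w("top",f([(87,140),(568,192),(554,328),(68,275)]),.061)[:,:2]; print(B.round(4))
print([round(float(np.linalg.norm(B[i]-B[(i+1)%4])),4) for i in range(4)],"ctr",B.mean(0).round(4))
for a,b in((0,1),(3,2)):
    d=B[a]-B[b]; print("press yaw",np.degrees(np.arctan2(-d[0],d[1])))
print("bluecup",pix2w("top",f([(485,236)]),.097), "orcup",pix2w("top",f([(646,472)]),.057))
O=pix2w("top",f([(575,446),(705,440),(709,502),(578,516)]),.047)[:,:2];print(O,[np.linalg.norm(O[i]-O[(i+1)%4]) for i in range(4)],O.mean(0))
for a,b in((0,1),(3,2)):
    d=O[a]-O[b]; print("or yaw",np.degrees(np.arctan2(-d[0],d[1])))
```

```text
[[ 0.6909  0.2091]
 [ 0.6673 -0.149 ]
 [ 0.5628 -0.1411]
 [ 0.5857  0.2145]]
[0.3589, 0.1048, 0.3563, 0.1053] ctr [0.6266 0.0334]
press yaw -3.7739791006592247
press yaw -3.6860449870723304
bluecup [[ 0.61844139 -0.08687119  0.097     ]] orcup [[ 0.4603907  -0.21030169  0.057     ]]
[[ 0.47912361 -0.15985435]
 [ 0.488105   -0.25427714]
 [ 0.44257601 -0.25768447]
 [ 0.42794538 -0.16330032]] [np.float64(0.09484897834669194), np.float64(0.045656316556401594), np.float64(0.09551138162945423), np.float64(0.05129411668409188)] [ 0.4594375  -0.20877907]
or yaw 5.4335622691162735
or yaw 8.811376510468921
```

```bash
cat >> h.py <<'E'
C=np.array([.6266,.0334]); YAW=np.radians(-3.75)
def PW(x,y,z,C=C,YAW=YAW):  # press frame (z above the bed) -> world
    c,s=np.cos(YAW),np.sin(YAW); return np.array([C[0]+c*x-s*y,C[1]+s*x+c*y,.043+z])
def rot(yaw,lean):  # tool y along yawed x; lean deg with tips forward (+y)
    l=np.radians(lean); M=np.array([[0,1,0],[np.cos(l),0,np.sin(l)],[np.sin(l),0,-np.cos(l)]])
    return Ro.from_euler("z",yaw)*Ro.from_matrix(M)
def go(p,R):
    s=r.observe(); R0=Ro.from_quat(s["tcp_rot"],scalar_first=True)
    print("cm",(R0.inv().apply(np.array(p)-s["tool_pos"])*100).round(2),"rv",(R0.inv()*R).as_rotvec().round(3))
def st():
    s=r.observe(); c,q=np.cos(YAW),np.sin(YAW); d=s["tool_pos"][:2]-C
    print("t",round(s["time"],2),"pos",s["tool_pos"].round(4),"press",np.round([c*d[0]+q*d[1],-q*d[0]+c*d[1],s["tool_pos"][2]-.043],4),"F",np.round(s["force"],1),"open",round(s["opening"],4),"q",s["qpos"].round(2))
E
python3 - <<'E'
from h import *
print(rot(0,0).as_matrix()); go(PW(0,-.24,.09),rot(YAW,30)); print(PW(0,-.24,.09))
go([.40,.10,.24],rot(YAW,0))
E
```

```text
[[ 0.  1.  0.]
 [ 1.  0.  0.]
 [ 0.  0. -1.]]
cm [-64.42 -57.67   9.83] rv [-0.356  0.442  1.32 ]
[ 0.61090325 -0.20608614  0.133     ]
cm [-35.62 -34.19  -0.91] rv [-2.000e-03  1.000e-03  1.353e+00]
```

```bash
python3 -m crank '[[-35.6,-34.2,-0.9,0,0,1.35,1],[-35.6,-34.2,-0.9,0,0,1.35,1],[-35.6,-34.2,-0.9,0,0,1.35,1],[-35.6,-34.2,-0.9,0,0,1.35,1],[-35.6,-34.2,-0.9,0,0,1.35,1],[-35.6,-34.2,-0.9,0,0,1.35,1],[-35.6,-34.2,-0.9,0,0,1.35,1],[-35.6,-34.2,-0.9,0,0,1.35,1],[-35.6,-34.2,-0.9,0,0,1.35,1],[-35.6,-34.2,-0.9,0,0,1.35,1]]' 40
python3 - <<'E'
from h import *
st(); go(PW(0,-.24,.09),rot(YAW,30))
E
```

```text
time: 1.1
tool_pos: [0.4004, 0.0981, 0.2401]
tcp_rot: [0.0, 0.73, 0.684, 0.0]
force: [1.1, 0.6, 0.8]
opening: 0.0001
grasp_force: 0.0
t 1.1 pos [0.4004 0.0981 0.2401] press [-0.23    0.0498  0.1971] F [1.1 0.6 0.8] open 0.0001 q [ 0.1  -0.23  1.65 -0.    1.72  0.17]
cm [-28.98  23.    10.71] rv [ 0.     0.524 -0.   ]
```

```bash
python3 -m crank '[[-29,23,10.7,0,0.524,0,1],[-29,23,10.7,0,0.524,0,1],[-29,23,10.7,0,0.524,0,1],[-29,23,10.7,0,0.524,0,1],[-29,23,10.7,0,0.524,0,1],[-29,23,10.7,0,0.524,0,1],[-29,23,10.7,0,0.524,0,1],[-29,23,10.7,0,0.524,0,1],[-29,23,10.7,0,0.524,0,1],[-29,23,10.7,0,0.524,0,1]]'
python3 - <<'E'
from h import *
st(); s=r.observe(); i=r.get_image("wrist"); cv2.imwrite("pics/w1.png",i)
print(w2pix("wrist",[PW(0,-.165,.026),PW(-.031,-.165,0),PW(.031,-.165,0),PW(-.0325,-.18,.012),PW(.0325,-.18,.012)],s))
E
```

```text
time: 2.1
tool_pos: [0.611, -0.2034, 0.1311]
tcp_rot: [-0.179, 0.704, 0.661, 0.189]
force: [-0.4, 0.7, 0.3]
opening: 0.0004
grasp_force: 0.0
t 2.1 pos [ 0.611  -0.2034  0.1311] press [-1.000e-04 -2.374e-01  8.810e-02] F [-0.4  0.7  0.3] open 0.0004 q [-0.63  0.49  1.15  0.45  1.78 -0.53]
[[317.20426637 162.77632807]
 [281.76993025 173.82525749]
 [352.6373257  173.95364727]
 [277.65398986 186.11538296]
 [356.70385698 186.27310327]]
```

View pics/w1.png

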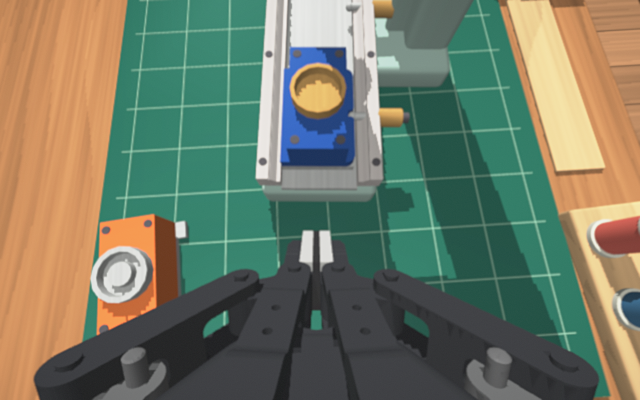

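The blue die stands centred in line with the fingers, with its cup centre at about (318,90) and its rear face's bottom edge near row 165. The orange die is at lower left, and the end of the bed is near row 188.

Run:
```python
from h import *
s=r.observe()
print(w2pix("wrist",[PW(0,-.12,.054),PW(-.023,-.165,.044),PW(.023,-.165,.044),PW(-.031,-.165,.018),PW(.031,-.165,.018),PW(0,-.182,0)],s).round(0))
go(PW(0,-.190,.026),rot(YAW,30))
i=cv2.imread("pics/w1.png")[30:210,240:400]
cv2.imwrite("pics/w1c.png",cv2.resize(i,None,fx=3.3,fy=3.3,interpolation=cv2.INTER_CUBIC))
```

```text
[[317.  94.]
 [286. 155.]
 [348. 155.]
 [279. 168.]
 [355. 168.]
 [317. 194.]]
cm [0.84 0.03 7.86] rv [-0.003 -0.002  0.003]
```

View pics/w1c.png

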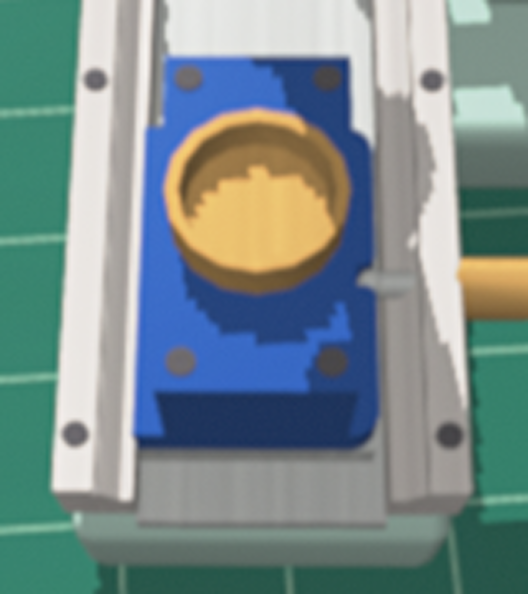

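```bash
python3 -m crank '[[0.4,0,3,0,0,0,1],[0.8,0,6,0,0,0,1],[0.8,0,7.9,0,0,0,1],[0.8,0,7.9,0,0,0,1],[0.8,0,7.9,0,0,0,1],[0.8,0,7.9,0,0,0,1],[0.8,0,7.9,0,0,0,1],[0.8,0,7.9,0,0,0,1],[0.8,0,7.9,0,0,0,1],[0.8,0,7.9,0,0,0,1]]'
python3 - <<'E'
from h import *
st(); go(PW(0,-.170,.024),rot(YAW,30))
E
```

```text
time: 3.15
tool_pos: [0.6144, -0.1572, 0.069]
tcp_rot: [-0.177, 0.704, 0.661, 0.189]
force: [0.1, -0.4, 0.0]
opening: 0.0003
grasp_force: 0.0
t 3.15 pos [ 0.6144 -0.1572  0.069 ] press [ 0.0003 -0.191   0.026 ] F [ 0.1 -0.4  0. ] open 0.0003 q [-0.57  0.49  1.28  0.45  1.64 -0.54]
cm [ 1.72 -0.03  1.23] rv [-0.001 -0.     0.003]
```

```bash
python3 -m crank '[[0.3,0,0.15,0,0,0,1],[0.6,0,0.3,0,0,0,1],[0.8,0,0.42,0,0,0,1],[0.9,0,0.5,0,0,0,1],[1.0,0,0.56,0,0,0,1],[1.1,0,0.62,0,0,0,1],[1.2,0,0.68,0,0,0,1],[1.3,0,0.75,0,0,0,1],[1.3,0,0.75,0,0,0,1],[1.3,0,0.75,0,0,0,1]]'
python3 -c "from h import *;st()"
```

```text
time: 4.15
tool_pos: [0.6153, -0.1419, 0.0689]
tcp_rot: [-0.177, 0.704, 0.661, 0.189]
force: [0.3, 0.2, 0.9]
opening: -0.0
grasp_force: 0.0
t 4.15 pos [ 0.6153 -0.1419  0.0689] press [ 0.0002 -0.1757  0.0259] F [0.3 0.2 0.9] open -0.0 q [-0.55  0.48  1.3   0.46  1.62 -0.52]
```

```bash
python3 -m crank '[[0.04,0,0.02,0,0,0,1],[0.09,0,0.05,0,0,0,1],[0.13,0,0.075,0,0,0,1],[0.17,0,0.1,0,0,0,1],[0.21,0,0.12,0,0,0,1],[0.26,0,0.15,0,0,0,1],[0.26,0,0.15,0,0,0,1],[0.26,0,0.15,0,0,0,1],[0.26,0,0.15,0,0,0,1],[0.26,0,0.15,0,0,0,1]]'
python3 -c "from h import *;st()"
```

```text
time: 5.15
tool_pos: [0.6155, -0.139, 0.0689]
tcp_rot: [-0.177, 0.704, 0.661, 0.189]
force: [-0.0, 0.5, -0.1]
opening: -0.0002
grasp_force: 0.0
t 5.15 pos [ 0.6155 -0.139   0.0689] press [ 0.0002 -0.1727  0.0259] F [-0.   0.5 -0.1] open -0.0002 q [-0.55  0.48  1.3   0.46  1.62 -0.52]
```

```bash
python3 -m crank '[[0.04,0,0.02,0,0,0,1],[0.09,0,0.05,0,0,0,1],[0.13,0,0.075,0,0,0,1],[0.17,0,0.1,0,0,0,1],[0.21,0,0.12,0,0,0,1],[0.26,0,0.15,0,0,0,1],[0.26,0,0.15,0,0,0,1],[0.26,0,0.15,0,0,0,1],[0.26,0,0.15,0,0,0,1],[0.26,0,0.15,0,0,0,1]]'
python3 -c "from h import *;st()"
```

```text
time: 6.15
tool_pos: [0.6157, -0.136, 0.0689]
tcp_rot: [-0.177, 0.704, 0.661, 0.189]
force: [0.2, -0.1, -0.2]
opening: -0.0001
grasp_force: 0.0
t 6.15 pos [ 0.6157 -0.136   0.0689] press [ 0.0002 -0.1697  0.0259] F [ 0.2 -0.1 -0.2] open -0.0001 q [-0.54  0.47  1.31  0.46  1.62 -0.52]
```

```bash
python3 -m crank '[[0.04,0,0.02,0,0,0,1],[0.09,0,0.05,0,0,0,1],[0.13,0,0.075,0,0,0,1],[0.17,0,0.1,0,0,0,1],[0.21,0,0.12,0,0,0,1],[0.26,0,0.15,0,0,0,1],[0.26,0,0.15,0,0,0,1],[0.26,0,0.15,0,0,0,1],[0.26,0,0.15,0,0,0,1],[0.26,0,0.15,0,0,0,1]]'
python3 -c "from h import *;st()"
```

```text
time: 7.15
tool_pos: [0.6158, -0.1349, 0.0689]
tcp_rot: [-0.176, 0.705, 0.661, 0.188]
force: [-1.4, -6.9, 1.2]
opening: 0.0002
grasp_force: 3.2
t 7.15 pos [ 0.6158 -0.1349  0.0689] press [ 0.0002 -0.1686  0.0259] F [-1.4 -6.9  1.2] open 0.0002 q [-0.54  0.47  1.31  0.46  1.61 -0.51]
```

```bash
python3 -m crank '[[0.3,0,0.17,0,0,0,1],[0.9,0,0.52,0,0,0,1],[1.8,0,1.04,0,0,0,1],[2.8,0,1.62,0,0,0,1],[3.8,0,2.19,0,0,0,1],[4.8,0,2.77,0,0,0,1],[5.8,0,3.35,0,0,0,1],[6.8,0,3.93,0,0,0,1],[7.5,0,4.33,0,0,0,1],[7.8,0,4.5,0,0,0,1]]'
python3 -c "from h import *;st()"
```

```text
time: 8.15
tool_pos: [0.6218, -0.0428, 0.0691]
tcp_rot: [-0.176, 0.704, 0.662, 0.188]
force: [-0.1, -4.5, 1.2]
opening: -0.0004
grasp_force: 2.7
t 8.15 pos [ 0.6218 -0.0428  0.0691] press [ 0.0002 -0.0764  0.0261] F [-0.1 -4.5  1.2] open -0.0004 q [-0.41  0.41  1.39  0.49  1.54 -0.42]
```

```bash
python3 -m crank '[[0.2,0,0.115,0,0,0,1],[0.4,0,0.23,0,0,0,1],[0.6,0,0.35,0,0,0,1],[0.8,0,0.46,0,0,0,1],[1.0,0,0.58,0,0,0,1],[1.2,0,0.69,0,0,0,1],[1.4,0,0.81,0,0,0,1],[1.6,0,0.92,0,0,0,1],[1.7,0,0.98,0,0,0,1],[1.7,0,0.98,0,0,0,1]]'
python3 -c "from h import *;st()"
```

```text
time: 9.15
tool_pos: [0.6231, -0.0235, 0.0691]
tcp_rot: [-0.177, 0.704, 0.661, 0.189]
force: [1.9, -4.0, -0.2]
opening: 0.0003
grasp_force: 1.7
t 9.15 pos [ 0.6231 -0.0235  0.0691] press [ 0.0002 -0.057   0.0261] F [ 1.9 -4.  -0.2] open 0.0003 q [-0.38  0.4   1.41  0.5   1.52 -0.39]
```

```bash
python3 -m crank '[[0.05,0,0.03,0,0,0,1],[0.1,0,0.06,0,0,0,1],[0.15,0,0.09,0,0,0,1],[0.2,0,0.115,0,0,0,1],[0.26,0,0.15,0,0,0,1],[0.26,0,0.15,0,0,0,1],[0.26,0,0.15,0,0,0,1],[0.26,0,0.15,0,0,0,1],[0.26,0,0.15,0,0,0,1],[0.26,0,0.15,0,0,0,1]]'
python3 -c "from h import *;st()"
```

```text
time: 10.15
tool_pos: [0.6225, -0.02, 0.0689]
tcp_rot: [-0.178, 0.704, 0.662, 0.189]
force: [0.3, -1.5, -0.1]
opening: -0.0001
grasp_force: 0.6
t 10.15 pos [ 0.6225 -0.02    0.0689] press [-0.0006 -0.0535  0.0259] F [ 0.3 -1.5 -0.1] open -0.0001 q [-0.38  0.4   1.41  0.5   1.52 -0.39]
```

Force is falling, so the snap is starting. I'll add 1.5 mm slowly.

```bash
python3 -m crank '[[0.03,0,0.02,0,0,0,1],[0.06,0,0.035,0,0,0,1],[0.09,0,0.05,0,0,0,1],[0.13,0,0.075,0,0,0,1],[0.13,0,0.075,0,0,0,1],[0.13,0,0.075,0,0,0,1],[0.13,0,0.075,0,0,0,1],[0.13,0,0.075,0,0,0,1],[0.13,0,0.075,0,0,0,1],[0.13,0,0.075,0,0,0,1]]'
python3 -c "from h import *;st()"
```

```text
time: 11.15
tool_pos: [0.6229, -0.0189, 0.069]
tcp_rot: [-0.177, 0.704, 0.661, 0.189]
force: [-0.1, -0.4, 0.9]
opening: -0.0003
grasp_force: 0.0
t 11.15 pos [ 0.6229 -0.0189  0.069 ] press [-0.0002 -0.0524  0.026 ] F [-0.1 -0.4  0.9] open -0.0003 q [-0.38  0.4   1.41  0.5   1.52 -0.39]
```

```bash
python3 -m crank '[[0.05,0,0.03,0,0,0,1],[0.1,0,0.06,0,0,0,1],[0.15,0,0.09,0,0,0,1],[0.2,0,0.115,0,0,0,1],[0.25,0,0.145,0,0,0,1],[0.3,0,0.175,0,0,0,1],[0.35,0,0.2,0,0,0,1],[0.35,0,0.2,0,0,0,1],[0.35,0,0.2,0,0,0,1],[0.35,0,0.2,0,0,0,1]]'
python3 -c "from h import *;st()"
```

```text
time: 12.15
tool_pos: [0.6232, -0.0154, 0.069]
tcp_rot: [-0.177, 0.704, 0.661, 0.189]
force: [-0.7, -3.1, 0.2]
opening: 0.0003
grasp_force: 1.5
t 12.15 pos [ 0.6232 -0.0154  0.069 ] press [-0.0002 -0.049   0.026 ] F [-0.7 -3.1  0.2] open 0.0003 q [-0.37  0.4   1.41  0.5   1.51 -0.38]
```

```bash
python3 -m crank '[[-1.5,0,-0.87,0,0,0,1],[-4.3,0,-2.5,0,0,0,1],[-8.66,0,-5,0,0,0,1],[-9.7,0,-17.2,0,0,0,0.5],[-9.7,0,-17.2,0,0,0,0],[-9.7,0,-17.2,0,0,0,0],[-9.7,0,-17.2,0,0,0,0],[-9.7,0,-17.2,0,0,0,0],[-9.7,0,-17.2,0,0,0,0],[-9.7,0,-17.2,0,0,0,0]]'
python3 - <<'E'
from h import *
st(); go([.46,-.27,.20],rot(np.radians(7),0))
E
```

```text
time: 13.15
tool_pos: [0.6119, -0.1832, 0.1672]
tcp_rot: [-0.18, 0.703, 0.661, 0.188]
force: [-0.3, 0.5, 0.0]
opening: 0.0855
grasp_force: 0.0
t 13.15 pos [ 0.6119 -0.1832  0.1672] press [-0.0005 -0.2171  0.1242] F [-0.3  0.5  0. ] open 0.0855 q [-0.6   0.45  1.14  0.46  1.82 -0.49]
cm [ -6.67 -14.65  -7.61] rv [ 0.045 -0.525 -0.18 ]
```

Run:
```python
from h import *
go([.46,-.21,.17],rot(np.radians(7),0))
```

```text
cm [ -3.   -15.    -2.01] rv [ 0.045 -0.525 -0.18 ]
```

```bash
python3 -m crank '[[-3,-15,-2,0.045,-0.525,-0.18,0],[-3,-15,-2,0.045,-0.525,-0.18,0],[-3,-15,-2,0.045,-0.525,-0.18,0],[-3,-15,-2,0.045,-0.525,-0.18,0],[-3,-15,-2,0.045,-0.525,-0.18,0],[-3,-15,-2,0.045,-0.525,-0.18,0],[-3,-15,-2,0.045,-0.525,-0.18,0],[-3,-15,-2,0.045,-0.525,-0.18,0],[-3,-15,-2,0.045,-0.525,-0.18,0],[-3,-15,-2,0.045,-0.525,-0.18,0]]' 40
python3 - <<'E'
from h import *
st(); i=r.get_image("wrist"); cv2.imwrite("pics/w2.png",i)
E
```

```text
time: 14.15
tool_pos: [0.461, -0.2118, 0.1712]
tcp_rot: [0.001, 0.663, 0.748, 0.0]
force: [-0.1, -0.3, 0.2]
opening: 0.0854
grasp_force: 0.0
t 14.15 pos [ 0.461  -0.2118  0.1712] press [-0.1492 -0.2555  0.1282] F [-0.1 -0.3  0.2] open 0.0854 q [-0.54  0.01  1.57 -0.    1.56 -0.66]
```

View pics/w2.png

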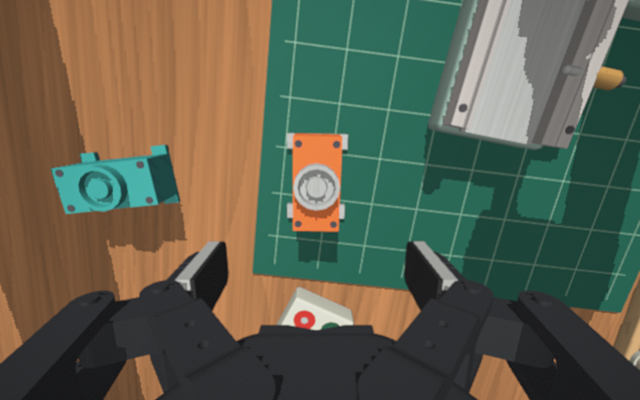

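The orange die is aligned with the image vertical. Its screws are at (297,144), (336,144), (298,225) and (334,225), and its cup centre is at (317,187). The near bar's corner screw is at (463,107) and the far bar's at (570,130).

Run:
```python
from h import *
s=r.observe()
P=pix2w("wrist",[(297,144),(336,144),(298,225),(334,225)],.047,s)[:,:2]
c=P.mean(0); d=P[:2].mean(0)-P[2:].mean(0); yaw=np.arctan2(-d[0],d[1]); print(P,c,np.degrees(yaw),pix2w("wrist",[(317,187)],.057,s))
print("bar screws",pix2w("wrist",[(463,107),(570,130)],.061,s))
go([*c,.003+.034-.0187],rot(yaw,0))
```

```text
[[ 0.43882097 -0.1707287 ]
 [ 0.47334816 -0.16652937]
 [ 0.44778376 -0.24698737]
 [ 0.48208791 -0.24283756]] [ 0.4605102  -0.20677075] 6.6185119446872385 [[ 0.46097945 -0.20532765  0.057     ]]
bar screws [[ 0.57130789 -0.12329781  0.061     ]
 [ 0.66452242 -0.13052975  0.061     ]]
cm [ 0.53 -0.02 15.3 ] rv [0.002 0.002 0.005]
```

```bash
python3 -m crank '[[0.5,0,4,0,0,0,0],[0.5,0,8,0,0,0,0],[0.5,0,11,0,0,0,0],[0.5,0,13,0,0,0,0],[0.5,0,14.3,0,0,0,0],[0.5,0,14.9,0,0,0,0],[0.5,0,14.9,0,0,0,0],[0.5,0,14.9,0,0,0,0.4],[0.5,0,14.9,0,0,0,0.8],[0.5,0,14.9,0,0,0,1]]' 50
python3 -c "from h import *;st()"
```

```text
time: 15.2
tool_pos: [0.4612, -0.2071, 0.0239]
tcp_rot: [0.003, 0.663, 0.749, 0.0]
force: [-8.4, -1.2, 10.3]
opening: 0.0438
grasp_force: 8.5
t 15.2 pos [ 0.4612 -0.2071  0.0239] press [-0.1494 -0.2508 -0.0191] F [-8.4 -1.2 10.3] open 0.0438 q [-0.53  0.12  1.76 -0.    1.25 -0.66]
```

```bash
python3 -m crank '[[0,0,0,0,0,0,1],[0,0,0,0,0,0,1],[0,0,0,0,0,0,1],[0,0,-1,0,0,0,1],[0,0,-3,0,0,0,1],[0,0,-6,0,0,0,1],[0,0,-10,0,0,0,1],[0,0,-12,0,0,0,1],[0,0,-12,0,0,0,1],[0,0,-12,0,0,0,1]]' 50
python3 - <<'E'
from h import *
st(); go(PW(0,-.124,.09),rot(YAW,0))
E
```

```text
time: 16.2
tool_pos: [0.4596, -0.206, 0.1416]
tcp_rot: [0.001, 0.663, 0.749, 0.0]
force: [-0.1, -0.5, -4.3]
opening: 0.043
grasp_force: 53.4
t 16.2 pos [ 0.4596 -0.206   0.1416] press [-0.151  -0.2498  0.0986] F [-0.1 -0.5 -4.3] open 0.043 q [-0.53  0.02  1.62 -0.    1.5  -0.66]
cm [ 9.55 17.18  0.87] rv [0.002 0.001 0.187]
```

```bash
python3 -m crank '[[9.9,17.2,0.9,0,0,0.187,1],[9.9,17.2,0.9,0,0,0.187,1],[9.9,17.2,0.9,0,0,0.187,1],[9.9,17.2,0.9,0,0,0.187,1],[9.9,17.2,0.9,0,0,0.187,1],[9.9,17.2,0.9,0,0,0.187,1],[9.9,17.2,0.9,0,0,0.187,1],[9.9,17.2,0.9,0,0,0.187,1],[9.9,17.2,0.9,0,0,0.187,1],[9.9,17.2,0.9,0,0,0.187,1]]' 50
python3 - <<'E'
from h import *
st(); s=r.observe(); i=r.get_image("wrist"); cv2.imwrite("pics/w3.png",i)
print(w2pix("wrist",[PW(-.0325,-.18,.012),PW(.0325,-.18,.012),PW(-.052,-.18,.018),PW(.052,-.18,.018)],s).round())
go(PW(.001,-.120,.024),rot(YAW,0))
E
```

```text
time: 17.2
tool_pos: [0.6185, -0.0882, 0.1345]
tcp_rot: [0.002, 0.73, 0.683, 0.001]
force: [0.3, 0.2, -2.6]
opening: 0.0431
grasp_force: 53.5
t 17.2 pos [ 0.6185 -0.0882  0.1345] press [-1.000e-04 -1.218e-01  9.150e-02] F [ 0.3  0.2 -2.6] open 0.0431 q [-0.23  0.29  1.33 -0.    1.52 -0.16]
[[277. 272.]
 [355. 272.]
 [253. 276.]
 [380. 275.]]
cm [0.19 0.07 6.75] rv [ 0.004  0.002 -0.001]
```

View pics/w3.png

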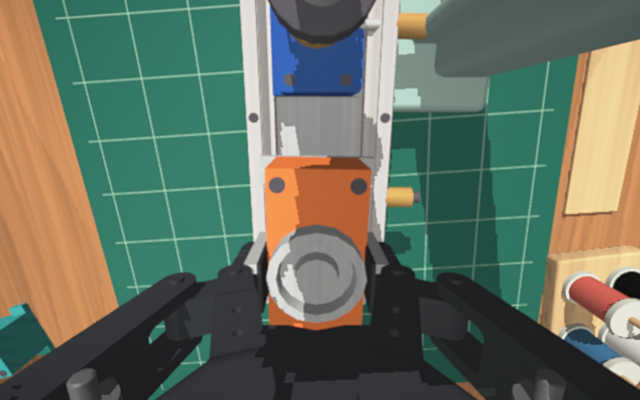

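The orange die hangs centred over the slide at the loading station. The blue die sits clicked in under the ram, with its rear edge at about row 95. I'll lower it.

```bash
python3 -m crank '[[0.1,0.15,2.5,0,0,0,1],[0.1,0.15,4,0,0,0,1],[0.1,0.15,4.8,0,0,0,1],[0.1,0.15,5.3,0,0,0,1],[0.1,0.15,5.6,0,0,0,1],[0.1,0.15,5.9,0,0,0,1],[0.1,0.15,6.1,0,0,0,1],[0.1,0.15,6.3,0,0,0,1],[0.1,0.15,6.3,0,0,0,1],[0.1,0.15,6.3,0,0,0,1]]' 50
python3 -c "from h import *;st()"
```

```text
time: 18.25
tool_pos: [0.6209, -0.0866, 0.0711]
tcp_rot: [0.002, 0.73, 0.684, 0.0]
force: [0.7, -0.1, -3.1]
opening: 0.0427
grasp_force: 53.6
t 18.25 pos [ 0.6209 -0.0866  0.0711] press [ 0.0021 -0.1201  0.0281] F [ 0.7 -0.1 -3.1] open 0.0427 q [-0.23  0.33  1.4  -0.    1.4  -0.16]
```

```bash
python3 -m crank '[[0,0,0.15,0,0,0,1],[0,0,0.3,0,0,0,1],[0,0,0.45,0,0,0,1],[0,0,0.55,0,0,0,1],[0,0,0.65,0,0,0,1],[0,0,0.7,0,0,0,1],[0,0,0.75,0,0,0,1],[0,0,0.75,0,0,0,1],[0,0,0.75,0,0,0,1],[0,0,0.75,0,0,0,1]]' 50
python3 -c "from h import *;st()"
```

```text
time: 19.25
tool_pos: [0.6211, -0.0867, 0.0642]
tcp_rot: [0.002, 0.73, 0.684, 0.001]
force: [-1.8, 0.9, 3.7]
opening: 0.0426
grasp_force: 54.2
t 19.25 pos [ 0.6211 -0.0867  0.0642] press [ 0.0024 -0.1202  0.0212] F [-1.8  0.9  3.7] open 0.0426 q [-0.23  0.34  1.41 -0.    1.39 -0.16]
```

```bash
python3 -m crank '[[0,0,0,0,0,0,0.3],[0,0,0,0,0,0,0.2],[0,0,0,0,0,0,0.2],[0,0,-1,0,0,0,0.2],[0,0,-3,0,0,0,0.2],[0,0,-6,0,0,0,0.2],[0,0,-9,0,0,0,0.2],[0,0,-9.5,0,0,0,0.2],[0,0,-9.5,0,0,0,0.2],[0,0,-9.5,0,0,0,0.2]]' 50
python3 - <<'E'
from h import *
st(); s=r.observe(); i=r.get_image("wrist"); cv2.imwrite("pics/w4.png",i)
go(PW(.002,-.22,.09),rot(YAW,30))
E
```

```text
time: 20.25
tool_pos: [0.6198, -0.0862, 0.1572]
tcp_rot: [0.001, 0.73, 0.684, -0.0]
force: [0.3, 0.3, -0.3]
opening: 0.068
grasp_force: 0.0
t 20.25 pos [ 0.6198 -0.0862  0.1572] press [ 0.0011 -0.1198  0.1142] F [ 0.3  0.3 -0.3] open 0.068 q [-0.23  0.28  1.3  -0.    1.57 -0.16]
cm [-10.02   0.13   2.36] rv [ 0.     0.525 -0.   ]
```

View pics/w4.png

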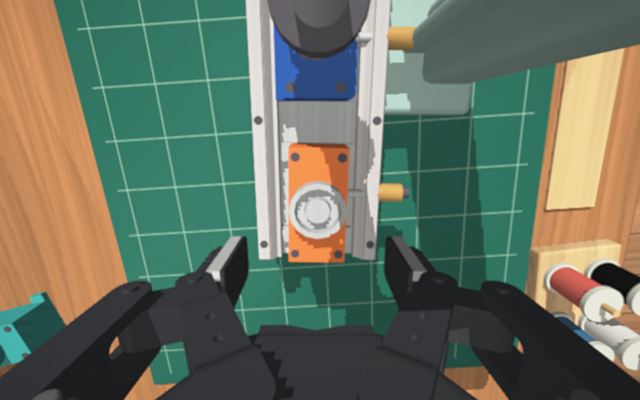

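The orange die sits flat between the bars, its body spanning about rows 143 to 262, with a gap to the blue die above it. Next I go behind it, shut and leaning.

```bash
python3 -m crank '[[-11,0.1,0,0,0.525,0,0.2],[-11,0.1,0,0,0.525,0,1],[-11,0.1,0,0,0.525,0,1],[-11,0.1,2.4,0,0.525,0,1],[-11,0.1,2.4,0,0.525,0,1],[-11,0.1,2.4,0,0.525,0,1],[-11,0.1,2.4,0,0.525,0,1],[-11,0.1,2.4,0,0.525,0,1],[-11,0.1,2.4,0,0.525,0,1],[-11,0.1,2.4,0,0.525,0,1]]' 40
python3 - <<'E'
from h import *
st(); go(PW(.002,-.19,.026),rot(YAW,30))
E
```

```text
time: 21.3
tool_pos: [0.6148, -0.1954, 0.136]
tcp_rot: [-0.175, 0.704, 0.661, 0.19]
force: [-0.4, -0.6, 0.9]
opening: -0.0001
grasp_force: 0.0
t 21.3 pos [ 0.6148 -0.1954  0.136 ] press [ 0.0032 -0.2291  0.093 ] F [-0.4 -0.6  0.9] open -0.0001 q [-0.62  0.48  1.16  0.45  1.77 -0.52]
cm [ 0.05 -0.15  7.76] rv [0.004 0.002 0.004]
```

```bash
python3 -m crank '[[0,-0.1,4,0,0,0,1],[0,-0.1,7.8,0,0,0,1],[0,-0.1,7.8,0,0,0,1],[0.4,-0.1,8.03,0,0,0,1],[0.8,-0.1,8.26,0,0,0,1],[1.2,-0.1,8.5,0,0,0,1],[1.5,-0.1,8.67,0,0,0,1],[1.6,-0.1,8.72,0,0,0,1],[1.6,-0.1,8.72,0,0,0,1],[1.6,-0.1,8.72,0,0,0,1]]'
python3 -c "from h import *;st()"
```

```text
time: 22.3
tool_pos: [0.6173, -0.1391, 0.0673]
tcp_rot: [-0.175, 0.705, 0.661, 0.19]
force: [0.1, -0.6, -0.8]
opening: -0.0003
grasp_force: 0.0
t 22.3 pos [ 0.6173 -0.1391  0.0673] press [ 0.002  -0.1727  0.0243] F [ 0.1 -0.6 -0.8] open -0.0003 q [-0.54  0.48  1.3   0.46  1.61 -0.52]
```

```bash
python3 -m crank '[[0.3,0,0.17,0,0,0,1],[0.6,0,0.35,0,0,0,1],[0.9,0,0.52,0,0,0,1],[1.2,0,0.69,0,0,0,1],[1.5,0,0.87,0,0,0,1],[1.8,0,1.04,0,0,0,1],[2.1,0,1.21,0,0,0,1],[2.4,0,1.39,0,0,0,1],[2.5,0,1.44,0,0,0,1],[2.5,0,1.44,0,0,0,1]]'
python3 -c "from h import *;st()"
```

```text
time: 23.3
tool_pos: [0.6191, -0.1097, 0.0671]
tcp_rot: [-0.176, 0.705, 0.661, 0.19]
force: [-0.3, 0.4, -0.1]
opening: 0.0001
grasp_force: 0.0
t 23.3 pos [ 0.6191 -0.1097  0.0671] press [ 0.0019 -0.1433  0.0241] F [-0.3  0.4 -0.1] open 0.0001 q [-0.51  0.46  1.34  0.47  1.59 -0.49]
```

```bash
python3 -m crank '[[0.06,0,0.035,0,0,0,1],[0.12,0,0.07,0,0,0,1],[0.18,0,0.1,0,0,0,1],[0.24,0,0.14,0,0,0,1],[0.3,0,0.17,0,0,0,1],[0.35,0,0.2,0,0,0,1],[0.39,0,0.225,0,0,0,1],[0.39,0,0.225,0,0,0,1],[0.39,0,0.225,0,0,0,1],[0.39,0,0.225,0,0,0,1]]'
python3 -c "from h import *;st()"
```

```text
time: 24.3
tool_pos: [0.6195, -0.1056, 0.0671]
tcp_rot: [-0.176, 0.705, 0.661, 0.19]
force: [-1.0, 0.2, -0.3]
opening: 0.0002
grasp_force: 0.4
t 24.3 pos [ 0.6195 -0.1056  0.0671] press [ 0.002  -0.1392  0.0241] F [-1.   0.2 -0.3] open 0.0002 q [-0.5   0.45  1.34  0.47  1.58 -0.49]
```

Now +0.8 mm.

```bash
python3 -m crank '[[0.02,0,0.01,0,0,0,1],[0.04,0,0.02,0,0,0,1],[0.06,0,0.035,0,0,0,1],[0.07,0,0.04,0,0,0,1],[0.07,0,0.04,0,0,0,1],[0.07,0,0.04,0,0,0,1],[0.07,0,0.04,0,0,0,1],[0.07,0,0.04,0,0,0,1],[0.07,0,0.04,0,0,0,1],[0.07,0,0.04,0,0,0,1]]'
python3 -c "from h import *;st()"
```

```text
time: 25.3
tool_pos: [0.6195, -0.1053, 0.067]
tcp_rot: [-0.175, 0.705, 0.661, 0.189]
force: [-1.6, -4.9, -0.4]
opening: -0.0
grasp_force: 2.6
t 25.3 pos [ 0.6195 -0.1053  0.067 ] press [ 0.002  -0.1389  0.024 ] F [-1.6 -4.9 -0.4] open -0.0 q [-0.5   0.45  1.34  0.47  1.58 -0.48]
```

```bash
python3 -m crank '[[-0.1,0,-0.06,0,0,0,1],[-0.3,0,-0.17,0,0,0,1],[-1,0,-0.6,0,0,0,1],[-3,0,-1.7,0,0,0,1],[-4,0,-5,0,0,0,1],[-4,0,-9.5,0,0,0,1],[-4,0,-9.5,0,-0.35,0,1],[-4,0,-9.5,0,-0.35,0,1],[-4,0,-9.5,0,-0.35,0,1],[-4,0,-9.5,0,-0.35,0,1]]'
python3 - <<'E'
from h import *
st(); i=r.get_image("wrist"); cv2.imwrite("pics/w5.png",cv2.resize(i[0:250,200:460],None,fx=2.3,fy=2.3,interpolation=cv2.INTER_CUBIC))
E
```

```text
time: 26.3
tool_pos: [0.6147, -0.1846, 0.1311]
tcp_rot: [-0.057, 0.726, 0.682, 0.065]
force: [0.4, 0.0, 0.1]
opening: 0.0002
grasp_force: 0.0
t 26.3 pos [ 0.6147 -0.1846  0.1311] press [ 0.0024 -0.2183  0.0881] F [0.4 0.  0.1] open 0.0002 q [-0.46  0.36  1.25  0.16  1.59 -0.4 ]
```

View pics/w5.png

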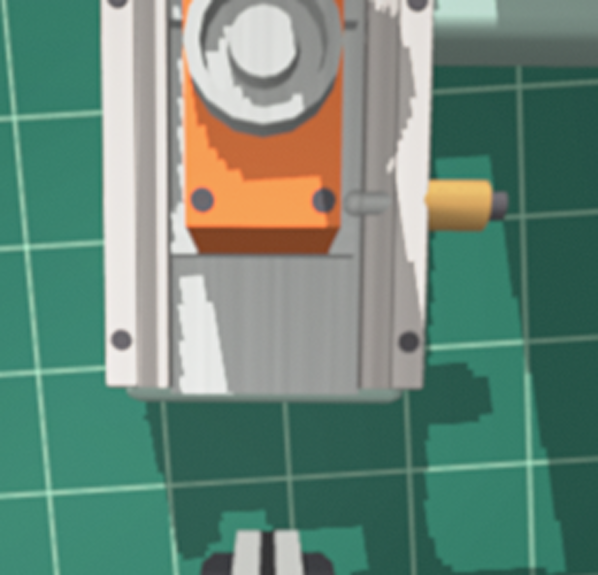

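The orange die sits square at its rear, but the joint is out of view. I'll tilt up and look.

```bash
python3 -m crank '[[0,0,-3,0,0.1,0,1],[0,0,-6,0,0.25,0,1],[0,0,-6,0,0.4,0,1],[0,0,-6,0,0.45,0,1],[0,0,-6,0,0.45,0,1],[0,0,-6,0,0.45,0,1],[0,0,-6,0,0.45,0,1],[0,0,-6,0,0.45,0,1],[0,0,-6,0,0.45,0,1],[0,0,-6,0,0.45,0,1]]'
python3 - <<'E'
from h import *
st(); i=r.get_image("wrist"); cv2.imwrite("pics/w6.png",cv2.resize(i[0:200,220:420],None,fx=3,fy=3,interpolation=cv2.INTER_CUBIC))
E
```

```text
time: 27.35
tool_pos: [0.6133, -0.1964, 0.1891]
tcp_rot: [-0.208, 0.694, 0.652, 0.225]
force: [-0.7, 0.1, -0.7]
opening: 0.0002
grasp_force: 0.0
t 27.35 pos [ 0.6133 -0.1964  0.1891] press [ 0.0017 -0.2301  0.1461] F [-0.7  0.1 -0.7] open 0.0002 q [-0.65  0.49  1.08  0.54  1.9  -0.49]
```

View pics/w6.png

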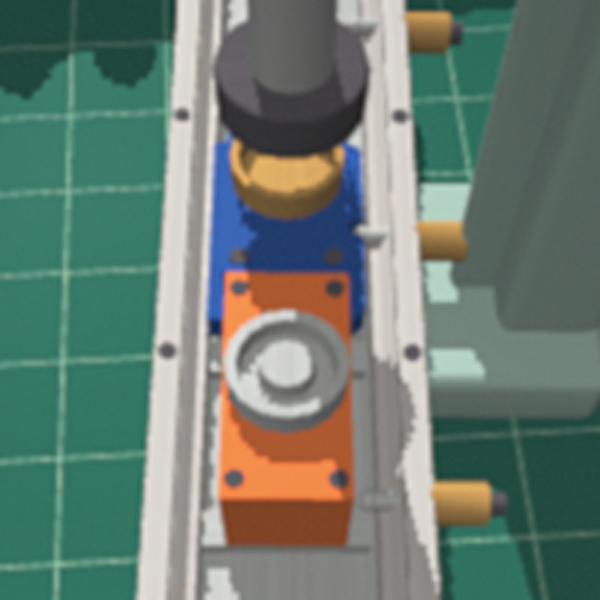

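The dies are butted: the orange front edge meets the blue top edge at about row 270 with no gap visible, and the blue cup sits under the ram.

```bash
python3 -c "
from plant import r
print(r.finish_job())"
```

```text
the job is handed in; nothing more can be done
None
```

I've handed the job in at about 27 s: the blue die is clicked in under the ram, and the orange die is between the guide bars, butted against it with about 5 N and no gap visible in the last picture.

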